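Clear the pulled parts off the repair mat

TASK

Three parts pulled from a power board lie about the repair mat: a small transformer, a finned heat sink and a copper-wound choke. With the fingertips, sweep them along the mat into the open-fronted scrap pan, right in past its sloping lip, without pinching them, picking them up or pressing hard on them, and leave the other things on the bench as they are.

Things in the scene. Friction and masses are not known exactly. Their poses are not given: they have to be found in the camera images.
- pan: Open-fronted scrap pan of plain sheet steel, fixed to the mat: 150 mm deep (its x), 180 mm wide (its y), walls 32 mm high on three sides. Origin: centre of its footprint, on the mat. Its +x points from the open mouth to the back wall: sweep in along +x. Inner faces: back wall x = +72 mm, side walls y = +-87 mm. The flat floor starts at x = -55 mm, 2 mm above the mat.
- pan_mouth (a point): Middle of the front edge of the pan's lip, on the mat, at pan x = -75 mm. From here the lip slopes gently up, 2 mm over 20 mm, to the pan's floor. On both sides a cheek 32 mm high flares outwards from the side wall, to pan x = -93 mm, y = +-101 mm.
- transformer_center (a point): Centre of a small black ferrite-core transformer with a tan taped winding, a block 38 x 32 x 30 mm high, about 90 g, loose on the mat at any yaw. The mat is a flat dark sheet, top at z = 2 mm, under the whole working area (x 0.36 to 0.82 m, y -0.49 to 0.53 m).
- heatsink_center (a point): Centre of a bare aluminium heat sink, seven fins on top, a block 42 x 35 x 20 mm high, about 45 g, loose on the mat at any yaw.
- choke_center (a point): Centre of a toroidal choke, a copper-wound ring 38 mm in diameter and 17 mm high, lying flat and loose on the mat, about 55 g.
- spool: Reel of solder wire standing on its flange, 52 mm in diameter, 42 mm high, 0.25 kg. Loose; leave it where it is. Origin at the centre of its underside.
- jar: White paste jar with a lid, 42 mm in diameter, 32 mm high, 60 g. Loose; leave it where it is. Origin at the centre of its underside.
- flux: Small white flux bottle with a black cap, 28 mm in diameter, 56 mm high, 40 g, easily tipped. Loose; leave it where it is. Origin at the centre of its underside.
- screwdriver: Small screwdriver lying flat, handle (80 mm, 14 mm thick) towards its own -x, blade (70 mm, 4 mm thick) towards +x. Loose; leave it where it is. Origin under the joint of handle and blade.
- multimeter: Orange multimeter lying on its back, 175 (its x) x 82 (its y) x 36 mm high (dial to 48 mm), 0.36 kg. Loose; leave it where it is. Origin at the centre of its underside.
- phone: Black phone lying flat, 148 (its x) x 72 (its y) x 8 mm. Loose; leave it where it is. Origin at the centre of its underside.
- alcohol: White cleaning-fluid bottle with a blue cap, 60 mm in diameter, 125 mm high. Loose; leave it where it is. Origin at the centre of its underside.
Things that resemble listed ones, but are neither listed nor needed, are in the scene too. Of the things that look like the part that bears transformer_center, the smallest one is meant.

How it is judged:
At the end, for the whole second after the job is handed in: The centres of all three parts are between the walls of the pan, more than 25 mm in from the front edge of its lip (pan x > -50 mm), less than 28 mm above the mat, and at rest; the seven other loose things are untipped and within 15 mm of where they started (x of transformer_center in the frame of pan between -0.05 and 0.075 m and y of transformer_center in the frame of pan between -0.09 and 0.09 m and z of each of transformer_center, heatsink_center, choke_center in the frame of pan below 0.028 m and linear speed of each of transformer, heatsink, choke below 0.02 m/s and x of heatsink_center in the frame of pan between -0.05 and 0.075 m and y of heatsink_center in the frame of pan between -0.09 and 0.09 m and x of choke_center in the frame of pan between -0.05 and 0.075 m and y of choke_center in the frame of pan between -0.09 and 0.09 m and distance of each of spool, jar, flux, screwdriver, multimeter, phone, alcohol from where it was at the start of the episode below 0.015 m and angle between each of spool, jar, flux, screwdriver, multimeter, phone, alcohol's own z axis and vertical below 0.3 rad); the robot touches nothing.
It fails at once if a pulled part is lifted or carried: its centre rises more than about 20 mm above where it lay (height (world z) of transformer_center above 0.037 m or height (world z) of heatsink_center above 0.032 m or height (world z) of choke_center above 0.0305 m).
It fails at once if a pulled part is pinched in the fingers or pressed on hard (more than 20 N between the fingers and it) (contact force between the fingers and transformer above 20 N or contact force between the fingers and heatsink above 20 N or contact force between the fingers and choke above 20 N).
It fails at once if one of the other loose things on the bench is shifted more than 15 mm or tipped (distance of any of spool, jar, flux, screwdriver, multimeter, phone, alcohol from where it was at the start of the episode above 0.015 m or angle between any of spool, jar, flux, screwdriver, multimeter, phone, alcohol's own z axis and vertical above 0.3 rad).
It also fails if it takes over 58 s, if anything falls off the work surface, if the arm or the gripper's body presses on something with over 40 N, if the wrist force passes 120 N, or if a joint passes its speed limit or range.

ROBOT

A 7-joint arm with a two-finger parallel gripper is mounted at the origin on the work surface. World frame = base frame: x ahead of the robot, y to its left, z up, the work surface at z = 0. Lengths are in m, angles in rad, forces in N, time in s.
With the tool pointing down it reaches from about 0.425 to 0.825 m from the base axis. Payload 3.6 kg.
Tool frame: the origin (TCP) lies on the front face of the gripper's body, between the roots of the fingers; the fingertips stand 73 mm ahead of it and the grasp point (between the pads) lies 54 mm ahead of it; z points along the fingers, y is the direction in which the jaws open and shut (so a half turn about z gives the same grasp; the last joint's range is limited). The gripper opens to 85 mm and grips with 20 to 120 N. Pads are 22 mm wide; open, the fingers measure 114 mm over their backs; the gripper's body (76 mm by 85 mm) begins 54 mm behind the grasp point. The pads swing forward as they close: fully open they stand 13 mm farther back than shut.
Start: joints at [1.119, 0.615, -0.013, 1.423, 0.008, 1.103, -0.04], TCP at [0.268, -0.592, 0.304] pointing down, gripper open.
Joint ranges: [-3.12, 3.12], [-0.3, 2.06], [-1.34, 1.32], [0.26, 2.42], [-1.36, 4.5], [0.01, 1.98], [-2.84, 2.84]. Speed limits (rad/s): [2.79, 2.79, 3.14, 3.14, 3.14, 3.14, 3.14].

INTERFACE

Orientations are given as a 3x3 rotation matrix whose columns are the frame's x, y, z axes.
In Python, from station import robot gives the robot as it stands.
- The arm moves only by the shell command python3 -m crank 'ROWS' [FORCE]. ROWS is JSON, one flat list of numbers, 5 for each row, row after row: the closure, from 0 (fully open) to 1 (shut), then the shift along the world's x, y, z in m, then the turn about the world's z in degrees. A call has 1 to 8 rows; each row is the pose to reach, as a shift and turn from the pose commanded when the call began; what a row does not reach only later rows make up. A row lasts 1/8 s, in which the tool goes at most 62.5 mm and 10.7 degrees, less where a joint would pass 70% of its speed; a pose out of reach is approached as far as the arm can. A call with a gripper value outside its range is refused whole. The fingers move at their own pace and stop on an object; FORCE is the grip in N (left out, the last holds). Time passes only in rows, so rows that repeat a pose let the fingers close. It gives the time, the measured TCP pose, the force and the opening at its end, in the units of the state.
- robot.read_state(): the state, without advancing time (a new reading comes with each control period).
- robot.grab_frame(name): name is "side" or "top"; returns (picture, depth): 384x512x3 uint8, blue, green, red; 384x512 float32, m along the optical axis (not along the pixel's ray), 0 where there is no reading.
- robot.camera_info(name): a dict with "K" (3x3 intrinsics, pixels), "k1" (the pictures are not rectified: a ray, as slopes to the right and down, at radius r is drawn at 1 + k1 r^2 times it, then the intrinsics apply), "R" (3x3) and "t" (3): a world point X has camera coordinates R X + t. Camera axes: x right, y down, z forward; pixel columns grow to the right and rows downward; lengths in m; the calibration is good to about 2 mm. A picture is of the moment at which its call begins. camera_info takes no time and is no camera call.
- robot.sign_off(): hands the job in, once; it reports no verdict.
Trained networks look in the newest picture that a camera, given by its name, has taken for a name from the list of things; names that differ only in an ending like _2 or _b are one class to them, and where a whole thing is asked for, a point or a joint stands for the part that bears it (a point fixed in the world has none). Each returns a list of dicts, best first, with "p" (0 to 1); they miss things now and then, are a little off and sometimes report something else, mostly with a low value. They report only what shows in the picture. A call takes as long as a camera call. They do not tell look-alikes from the thing itself.
- robot.look_for(label, camera): "location" ([x, y, z] in m, in the coordinates of the camera as it stood for that picture, good to about 4 mm: the middle of the surface that is visible of it).
- robot.pinpoint(label, camera): "location" ([x, y, z] in m, in the coordinates of the camera as it stood for that picture, good to about 4 mm: a listed point, or the origin of a listed thing).
The state is a dict: "clock": time; "joint_positions": joint angles; "joint_velocities": joint speeds; "effort": joint torques, N m; "tcp_pos": TCP position; "tcp_rot": TCP orientation; "contact_force": force on the tool from outside, world axes, zero at the start; "torque": the same for the moment, N m; "finger_gap": finger opening in m.
Only numpy, scipy, OpenCV 4.12 (cv2) and the standard library are available. Lean on these libraries where they do the work, as an engineer would, in place of code of your own. Each camera call takes 0.05 s, during which the arm holds its last target.

## Working session

There is one attempt and no reset: what is moved stays moved. The work goes in short steps, Python scripts to look and compute and a shell command to move; the robot and the scene stay as the last step left them, time stands still between calls to the robot, and variables do not carry over. Pictures are saved under pics/ and viewed, and the job is handed in when it is done.

```bash
mkdir -p pics; ls; cat > h.py <<'E'
import numpy as np, cv2
from station import robot
def world(cam, p):
    c=robot.camera_info(cam); return np.array(c["R"]).T@(np.array(p)-np.array(c["t"]))
def px2world(cam,u,v,d):
    c=robot.camera_info(cam);K=np.array(c["K"])
    xd,yd=(u-K[0,2])/K[0,0],(v-K[1,2])/K[1,1]
    x,y=xd,yd
    for _ in range(20):
        f=1+c["k1"]*(x*x+y*y); x,y=xd/f,yd/f
    return world(cam,[x*d,y*d,d])
def w2px(cam,X):
    c=robot.camera_info(cam);K=np.array(c["K"])
    p=np.array(c["R"])@np.array(X)+np.array(c["t"]);x,y=p[0]/p[2],p[1]/p[2];f=1+c["k1"]*(x*x+y*y)
    return K[0,0]*x*f+K[0,2],K[1,1]*y*f+K[1,2]
def pxz(cam,u,v,z):
    a=px2world(cam,u,v,0.0);b=px2world(cam,u,v,1.0);s=(z-a[2])/(b[2]-a[2]);return a+s*(b-a)
E
python3 - <<'E'
from h import *
for c in("top","side"):
    im,d=robot.grab_frame(c); cv2.imwrite(f"pics/{c}0.png",im); np.save(f"{c}0.npy",d)
    print(c,robot.camera_info(c))
for n in ["pan","pan_mouth","transformer_center","heatsink_center","choke_center","spool","jar","flux","screwdriver","multimeter","phone","alcohol"]:
  for c in("top","side"):
    print(n,c,[(np.round(world(c,r["location"]),3).tolist(),round(r["p"],2)) for r in robot.pinpoint(n,c)])
print(robot.read_state())
E
```

```text
pics
top {'K': array([[452.77711494,   0.        , 257.66385925],
       [  0.        , 452.77711494, 191.9321587 ],
       [  0.        ,   0.        ,   1.        ]]), 'k1': -0.0721412881250326, 'R': array([[ 0.0129238 , -0.99958726,  0.02565716],
       [-0.99723141, -0.01476402, -0.07288035],
       [ 0.07322908, -0.02464424, -0.99701061]]), 't': array([-0.02150109,  0.49758262,  1.45209256])}
side {'K': array([[348.91339229,   0.        , 256.10021165],
       [  0.        , 348.91339229, 191.9050358 ],
       [  0.        ,   0.        ,   1.        ]]), 'k1': -0.02471480565277748, 'R': array([[ 0.97389561, -0.2264542 ,  0.01567938],
       [-0.15596614, -0.71773929, -0.67861983],
       [ 0.16493001,  0.65845942, -0.73432233]]), 't': array([-0.48476403,  0.10391104,  1.03196467])}
pan top [([0.55, 0.251, -0.005], 0.75), ([0.556, 0.176, 0.001], 0.28)]
pan side [([0.548, 0.25, -0.001], 0.76)]
pan_mouth top [([0.555, 0.178, 0.001], 0.63)]
pan_mouth side [([0.546, 0.18, 0.002], 0.72)]
transformer_center top [([0.227, 0.256, 0.019], 0.54), ([0.726, -0.09, 0.021], 0.5), ([0.48, -0.0
[... 1179 characters left out ...]
locities': array([ 1.14674337e-03, -7.02337931e-04,  6.40332003e-04,  1.66545846e-03,
       -2.53666298e-05, -1.46204980e-03, -2.56803160e-03]), 'effort': array([ 2.97172683e-04, -4.69115210e+01,  2.58713840e-01, -1.71340352e+01,
        9.92228219e-03,  1.78659666e-03, -2.23575893e-05]), 'tcp_pos': array([ 0.26848031, -0.59191809,  0.30392609]), 'tcp_rot': array([[ 9.10682248e-01,  4.13107545e-01,  1.38791709e-05],
       [ 4.13107544e-01, -9.10682247e-01,  4.68707292e-05],
       [ 3.20021664e-05, -3.69507509e-05, -9.99999999e-01]]), 'contact_force': array([ 0.53000754,  0.1664689 , -0.64377572]), 'torque': array([-0.01055722, -0.01686312, -0.02358184]), 'finger_gap': 0.08544198457627263}
```

View pics/top0.png

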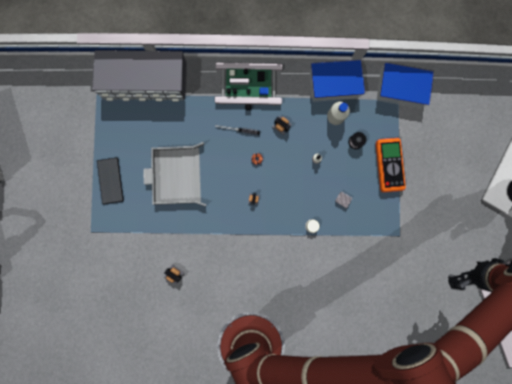

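View pics/side0.png

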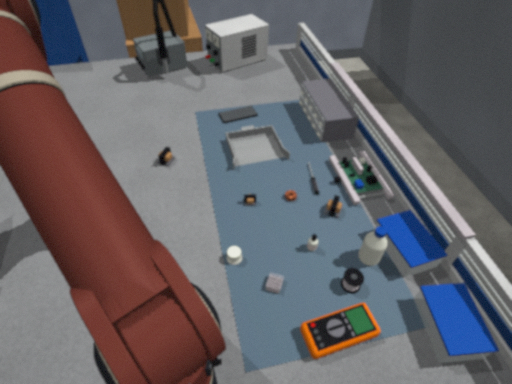

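```bash
python3 - <<'E'
from h import *
im=cv2.imread("pics/top0.png"); d=np.load("top0.npy")
c=im[90:240,90:410]; cv2.imwrite("pics/top0c.png",cv2.resize(c,None,fx=2.5,fy=2.5,interpolation=cv2.INTER_CUBIC))
def world_map(cam,d):
    H,W=d.shape; U,V=np.meshgrid(np.arange(W),np.arange(H)); i=robot.camera_info(cam)
    p=cv2.undistortPoints(np.stack([U,V],-1).reshape(-1,1,2).astype(float),np.array(i["K"]),np.array([i["k1"],0,0,0,0])).reshape(H,W,2)
    P=np.dstack([p[...,0]*d,p[...,1]*d,d]); return (P-np.array(i["t"]))@np.array(i["R"])
obj={"trA":(.477,-.004),"trB":(.725,-.092),"trC":(.226,.254),"hs":(.477,-.294),"ck":(.607,-.014),"flux":(.61,-.206),"jar":(.391,-.19),"spool":(.67,-.342),"scr":(.71,.058)}
for cam in("top","side"):
    M=world_map(cam,np.load(cam+"0.npy")); D=np.load(cam+"0.npy")
    for n,(x,y) in obj.items():
        m=(np.hypot(M[...,0]-x,M[...,1]-y)<.05)&(M[...,2]>.009)&(D>0)
        P=M[m]
        if len(P)<3: print(cam,n,len(P));continue
        r=cv2.minAreaRect((P[:,:2]*1000).astype(np.float32))
        print(cam,n,len(P),"mean",P.mean(0).round(3),"zmax",np.percentile(P[:,2],95).round(3),"rect",np.round(r[0],0),np.round(r[1],0),round(r[2],0))
    m=(abs(M[...,0]-.55)<.14)&(abs(M[...,1]-.25)<.14)&(M[...,2]>.02)&(D>0)
    P=M[m];r=cv2.minAreaRect((P[:,:2]*1000).astype(np.float32));print(cam,"pan",len(P),r,P[:,2].max())
    m=(abs(M[...,0]-.6)<.02)&(abs(M[...,1]-.08)<.02)&(D>0); print("mat z",np.median(M[m][:,2]))
print(robot.read_state()["clock"])
E
```

```text
top trA 83 mean [0.478 0.001 0.026] zmax 0.034 rect [479.   7.] [46. 59.] 20.0
top trB 198 mean [ 0.718 -0.089  0.034] zmax 0.047 rect [719. -90.] [53. 48.] 55.0
top trC 194 mean [0.229 0.25  0.035] zmax 0.046 rect [224. 249.] [63. 51.] 13.0
top hs 104 mean [ 0.48  -0.296  0.018] zmax 0.025 rect [ 468. -293.] [46. 61.] 62.0
top ck 81 mean [ 0.61  -0.009  0.017] zmax 0.021 rect [620. -18.] [36. 59.] 49.0
top flux 67 mean [ 0.61  -0.204  0.037] zmax 0.058 rect [ 606. -214.] [50. 25.] 53.0
top jar 124 mean [ 0.392 -0.191  0.031] zmax 0.038 rect [ 392. -189.] [39. 68.] 21.0
top spool 218 mean [ 0.672 -0.34   0.041] zmax 0.048 rect [ 669. -349.] [70. 50.] 70.0
top scr 67 mean [0.701 0.037 0.014] zmax 0.019 rect [703.  46.] [74. 15.] 81.0
top pan 401 ((548.8648071289062, 257.01983642578125), (198.0522003173828, 195.48744201660156), 3.1823055744171143) 0.043613245934860094
mat z 0.0017145408300184206
side trA 109 mean [ 0.476 -0.008  0.025] zmax 0.034 rect [475.  -8.] [23. 38.] 72.0
side trB 211 mean [ 0.717 -0.1    0.032] zmax 0.046 rect [723. -93.] [56. 41.] 48.0
side trC 181 mean [0.231 0.243 0.031] zmax 0.045 rect [230. 251.] [56. 47.] 51.0
side hs 141 mean [ 0.477 -0.299  0.019] zmax 0.024 rect [ 478. -298.] [43. 35.] 58.0
side ck 91 mean [ 0.608 -0.014  0.017] zmax 0.022 rect [609. -11.] [35. 37.] 7.0
side flux 133 mean [ 0.609 -0.215  0.036] zmax 0.059 rect [ 611. -211.] [24. 28.] 66.0
side jar 184 mean [ 0.39 -0.2   0.03] zmax 0.037 rect [ 391. -197.] [36. 36.] 85.0
side spool 377 mean [ 0.669 -0.345  0.039] zmax 0.046 rect [ 671. -342.] [50. 52.] 74.0
side scr 55 mean [0.704 0.04  0.014] zmax 0.018 rect [708.  55.] [92. 15.] 80.0
side pan 381 ((549.2763061523438, 255.84832763671875), (204.275634765625, 198.1925048828125), 3.2760980129241943) 0.04032397140510067
mat z 0.0025991673530442218
1.3
```

View pics/top0c.png

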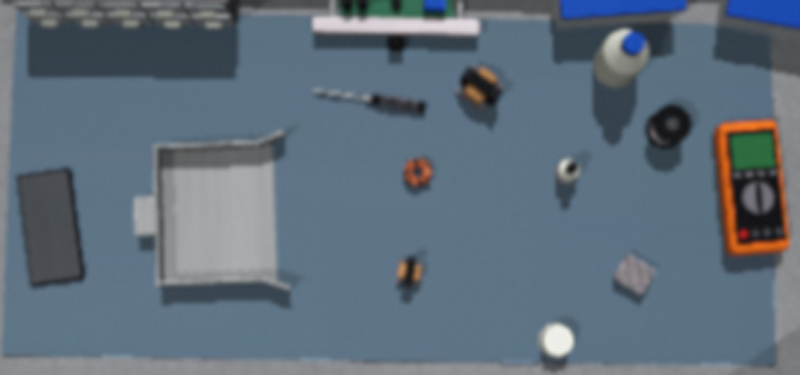

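```bash
python3 -m crank '[0.75,0.05,0.06,0,10, 0.75,0.09,0.115,0,20, 0.75,0.13,0.165,0,30, 0.75,0.165,0.215,0,40, 0.75,0.2,0.265,0,50, 0.75,0.235,0.315,0,60, 0.75,0.265,0.36,0,65.6, 0.75,0.295,0.405,0,65.6]' 20
python3 -m crank '[0.75,0.02,0.04,0,0, 0.75,0.045,0.085,0,0, 0.75,0.045,0.085,-0.06,0, 0.75,0.045,0.085,-0.11,0, 0.75,0.045,0.085,-0.15,0, 0.75,0.045,0.085,-0.17,0, 0.75,0.045,0.085,-0.17,0,0.75,0.045,0.085,-0.17,0]' 20
python3 - <<'E'
from h import *
for c in("side","top"):
    im,d=robot.grab_frame(c); np.save(c+"1.npy",d)
    s=robot.read_state();u,v=w2px(c,s["tcp_pos"]);print(c,u,v,s["tcp_pos"],s["tcp_rot"].round(3).tolist(),s["finger_gap"],s["clock"])
    u,v=int(u),int(v); a,b=max(v-60,0),max(u-80,0); print("crop",b,a)
    cv2.imwrite(f"pics/{c}1.png",cv2.resize(im[a:a+120,b:b+160],None,fx=5,fy=5,interpolation=cv2.INTER_CUBIC))
    for k in (.060,.073,.086): print(k,np.round(w2px(c,s["tcp_pos"]+k*s["tcp_rot"][:,2]),1))
E
```

```text
clock: 2.3
tcp_pos: [0.5637, -0.1868, 0.3041]
tcp_rot: [[0.0, 1.0, 0.001], [1.0, -0.0, -0.0], [-0.0, 0.001, -1.0]]
contact_force: [0.3, -0.6, 1.1]
finger_gap: 0.0214
clock: 3.3
tcp_pos: [0.6086, -0.1031, 0.135]
tcp_rot: [[0.0, 1.0, 0.002], [1.0, -0.0, -0.0], [-0.0, 0.002, -1.0]]
contact_force: [0.2, 0.8, 0.7]
finger_gap: 0.0216
side 304.3476806644268 188.69493009674014 [ 0.60869473 -0.10310456  0.13536382] [[0.0, 1.0, 0.003], [1.0, -0.0, -0.0], [-0.0, 0.003, -1.0]] 0.021568406887118252 3.35
crop 224 128
0.06 [302.  202.9]
0.073 [301.5 205.8]
0.086 [301.  208.7]
top 288.47596195472664 152.88465981498024 [ 0.60866655 -0.1031162   0.13544942] [[0.0, 1.0, 0.003], [1.0, -0.0, -0.0], [-0.0, 0.003, -1.0]] 0.021275572654027672 3.4
crop 208 92
0.06 [286.7 155.9]
0.073 [286.3 156.5]
0.086 [286.  157.1]
```

View pics/side1.png

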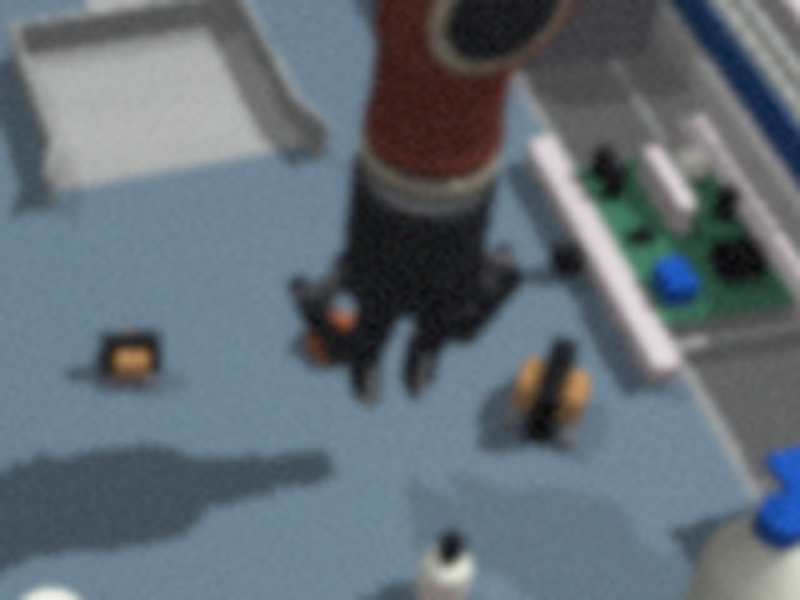

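```bash
python3 -m crank '[0.75,0,0,-0.02,0, 0.75,0,0,-0.035,0, 0.75,0,0,-0.045,0, 0.75,0,0,-0.05,0, 0.75,0,0,-0.05,0]' 20
python3 - <<'E'
from h import *
for c in("side",):
    im,d=robot.grab_frame(c); np.save(c+"2.npy",d)
    s=robot.read_state();print(s["tcp_pos"],s["contact_force"],s["clock"])
    cv2.imwrite(f"pics/{c}2.png",cv2.resize(im[160:240,240:360],None,fx=6,fy=6,interpolation=cv2.INTER_CUBIC))
    for k in (.060,.073,.086):
      p=s["tcp_pos"]+k*s["tcp_rot"][:,2]+np.array([0,-.011,0]); u=w2px(c,p);print(k,p.round(3),np.round((np.array(u)-[240,160])*6))
    # deepest 3D points near the tip
    K=robot.camera_info(c)
    out=[]
    for v in range(180,240):
      for u in range(270,330):
        if d[v,u]>0:
          p=px2world(c,u,v,d[v,u])
          if abs(p[1]-s["tcp_pos"][1]+.011)<.006 and abs(p[0]-s["tcp_pos"][0])<.035 and p[2]>.005: out.append(p)
    out=np.array(out); print(len(out)); print(out[np.argsort(out[:,2])][:8].round(4))
E
```

```text
clock: 4.03
tcp_pos: [0.6077, -0.103, 0.0837]
tcp_rot: [[-0.0, 1.0, -0.0], [1.0, 0.0, 0.0], [0.0, -0.0, -1.0]]
contact_force: [0.4, -0.3, -0.4]
finger_gap: 0.0212
[ 0.60796092 -0.10299143  0.08407531] [-5.46635570e-01  3.79434252e-04 -7.51878187e-02] 4.075
0.06 [ 0.608 -0.114  0.024] [365. 342.]
0.073 [ 0.608 -0.114  0.011] [363. 358.]
0.086 [ 0.608 -0.114 -0.002] [360. 374.]Traceback (most recent call last):
  File "<stdin>", line 14, in <module>
  File "h.py", line 6, in px2world
    c=robot.camera_info(cam);K=np.array(c["K"])
ValueError: time passes only in moves, steps and waits
```

View pics/side2.png

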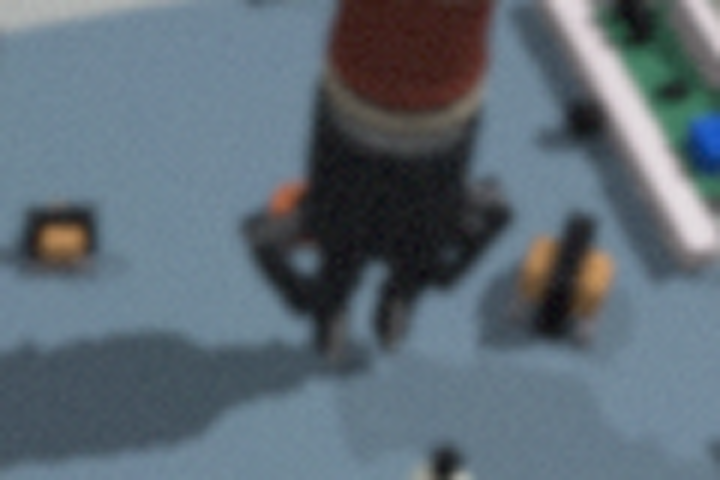

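```bash
python3 -m crank '[0.75,0,0.02,-0.004,0, 0.75,0,0.04,-0.004,0, 0.75,0,0.047,-0.004,0, 0.75,0,0.054,-0.004,0, 0.75,0,0.061,-0.004,0, 0.75,0,0.07,-0.004,0, 0.75,0,0.08,-0.004,0, 0.75,0,0.095,-0.004,0]' 20
python3 -m crank '[0.75,-0.001,0.015,0,0, 0.75,-0.002,0.03,0,0, 0.75,-0.003,0.045,0,0, 0.75,-0.004,0.06,0,0, 0.75,-0.005,0.075,0,0, 0.75,-0.006,0.09,0,0]' 20
python3 - <<'E'
from h import *
for c in("top",):
    im,d=robot.grab_frame(c)
    s=robot.read_state();print(s["tcp_pos"],s["contact_force"],s["clock"])
    cv2.imwrite(f"pics/{c}3.png",cv2.resize(im[120:240,140:300],None,fx=5,fy=5,interpolation=cv2.INTER_CUBIC))
im,d=robot.grab_frame("side");cv2.imwrite(f"pics/side3.png",cv2.resize(im[110:220,220:360],None,fx=5,fy=5,interpolation=cv2.INTER_CUBIC))
E
```

```text
clock: 5.08
tcp_pos: [0.6078, -0.0079, 0.0799]
tcp_rot: [[0.001, 1.0, -0.0], [1.0, -0.001, -0.0], [-0.0, -0.0, -1.0]]
contact_force: [-0.1, -0.5, 0.2]
finger_gap: 0.0215
clock: 5.82
tcp_pos: [0.6017, 0.083, 0.0799]
tcp_rot: [[-0.0, 1.0, -0.0], [1.0, 0.0, -0.0], [-0.0, -0.0, -1.0]]
contact_force: [0.3, 0.1, -0.1]
finger_gap: 0.0214
[0.6013667  0.08638336 0.08005282] [-0.48837974  2.76188142 -0.20195583] 5.875
```

View pics/top3.png

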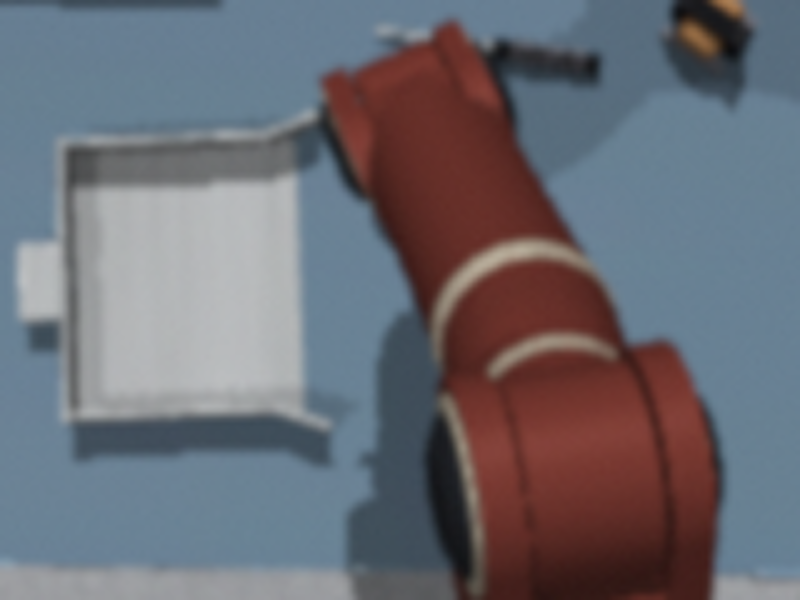

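View pics/side3.png

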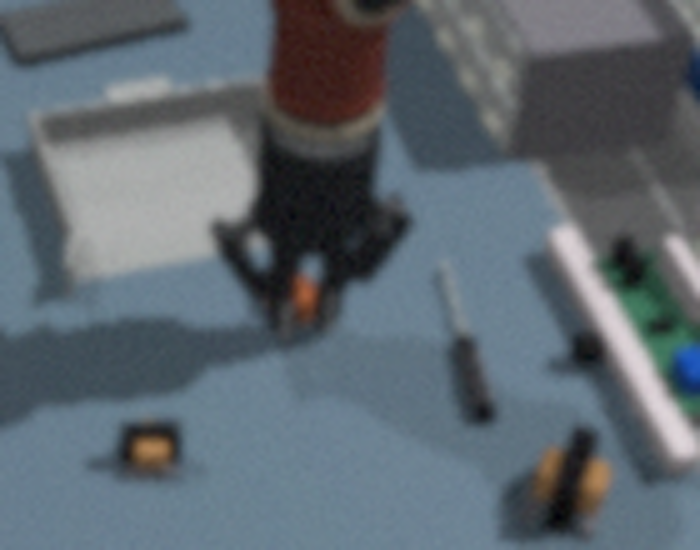

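```bash
python3 -m crank '[0.75,-0.001,0.01,0,0, 0.75,-0.002,0.025,0,0, 0.75,-0.003,0.04,0,0, 0.75,-0.004,0.055,0,0, 0.75,-0.005,0.07,0,0, 0.75,-0.006,0.085,0,0, 0.75,-0.007,0.1,0,0]' 20
python3 -m crank '[0.75,-0.001,0.015,0,0, 0.75,-0.002,0.03,0,0, 0.75,-0.003,0.043,0,0, 0.75,-0.003,0.052,0,0, 0.75,-0.003,0.056,0,0, 0.75,-0.003,0.045,0,0, 0.75,-0.003,0.025,0.02,0, 0.75,-0.003,0,0.08,0]' 20
python3 - <<'E'
from h import *
im,d=robot.grab_frame("side");cv2.imwrite(f"pics/side4.png",cv2.resize(im[80:220,190:350],None,fx=5,fy=4,interpolation=cv2.INTER_CUBIC))
s=robot.read_state();print(s["tcp_pos"],s["contact_force"],s["clock"])
print([(np.round(world("side",r["location"]),3).tolist(),round(r["p"],2)) for r in robot.pinpoint("choke_center","side")])
E
```

```text
clock: 6.8
tcp_pos: [0.5947, 0.1829, 0.0799]
tcp_rot: [[0.0, 1.0, 0.0], [1.0, -0.0, -0.0], [-0.0, 0.0, -1.0]]
contact_force: [0.1, -0.6, 0.3]
finger_gap: 0.0215
clock: 7.8
tcp_pos: [0.5904, 0.1793, 0.1565]
tcp_rot: [[0.002, 1.0, -0.006], [1.0, -0.002, -0.004], [-0.004, -0.006, -1.0]]
contact_force: [1.4, 0.9, 0.9]
finger_gap: 0.0215
[0.59578329 0.17573566 0.16644378] [ 1.34426049 -2.05939371  4.29570473] 7.85
[([0.59, 0.263, 0.01], 0.42)]
```

View pics/side4.png

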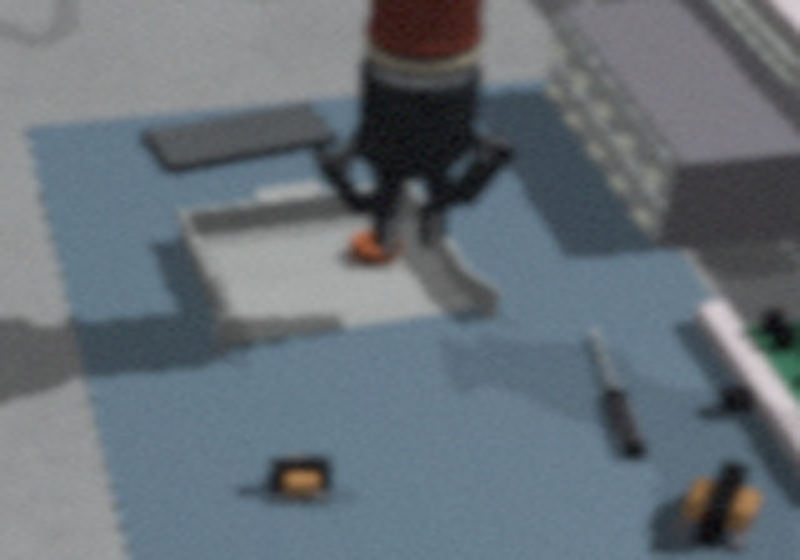

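```bash
python3 -m crank '[0.75,-0.025,-0.055,0,0, 0.75,-0.05,-0.11,0,0, 0.75,-0.08,-0.165,0,0, 0.75,-0.105,-0.22,0,0, 0.75,-0.115,-0.257,0,0, 0.75,-0.115,-0.257,-0.04,0, 0.75,-0.115,-0.257,-0.07,0, 0.75,-0.115,-0.257,-0.08,0]' 20
python3 -m crank '[0.75,0,0.01,0,0, 0.75,0,0.02,0,0, 0.75,0,0.027,0,0, 0.75,0,0.034,0,0, 0.75,0,0.041,0,0, 0.75,0,0.05,0,0, 0.75,0.001,0.06,0,0, 0.75,0.002,0.07,0,0]' 20
python3 - <<'E'
from h import *
im,d=robot.grab_frame("side");cv2.imwrite(f"pics/side5.png",cv2.resize(im[110:240,190:350],None,fx=5,fy=4,interpolation=cv2.INTER_CUBIC))
s=robot.read_state();print(s["tcp_pos"],s["contact_force"],s["clock"])
E
```

```text
clock: 8.9
tcp_pos: [0.4758, -0.0756, 0.077]
tcp_rot: [[0.002, 1.0, -0.002], [1.0, -0.002, -0.001], [-0.001, -0.002, -1.0]]
contact_force: [0.4, -0.3, -0.3]
finger_gap: 0.0215
clock: 9.9
tcp_pos: [0.4787, -0.0035, 0.0776]
tcp_rot: [[0.0, 1.0, -0.0], [1.0, -0.0, -0.0], [-0.0, -0.0, -1.0]]
contact_force: [-0.2, -1.0, 1.2]
finger_gap: 0.0213
[ 0.47903303 -0.00153849  0.07761656] [-0.10583609  0.49419474 -0.95565096] 9.95
```

View pics/side5.png

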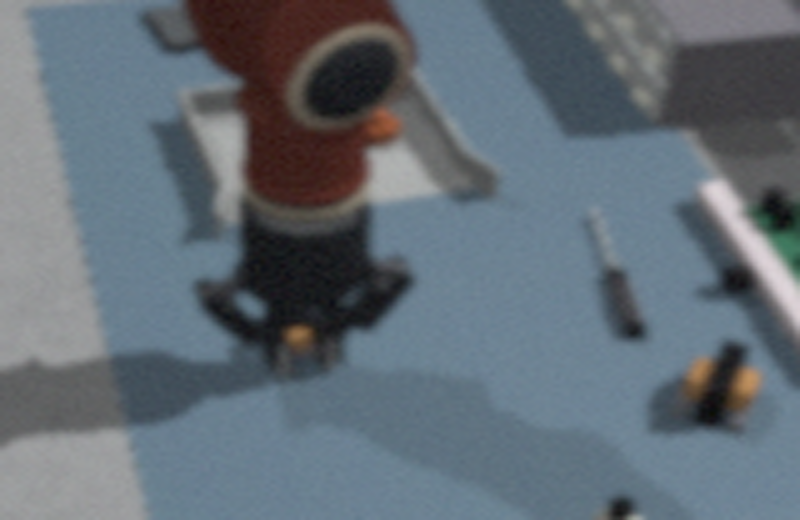

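```bash
python3 -m crank '[0.75,0.001,0.012,0.001,0, 0.75,0.003,0.027,0.002,0, 0.75,0.005,0.042,0.003,0, 0.75,0.007,0.057,0.003,0, 0.75,0.009,0.072,0.003,0, 0.75,0.012,0.087,0.003,0, 0.75,0.015,0.102,0.003,0, 0.75,0.018,0.117,0.003,0]' 20
python3 -m crank '[0.75,0.003,0.015,0,0, 0.75,0.006,0.03,0,0, 0.75,0.009,0.045,0,0, 0.75,0.011,0.06,0,0, 0.75,0.013,0.075,0,0, 0.75,0.014,0.09,0,0, 0.75,0.014,0.105,0,0, 0.75,0.014,0.115,0,0]' 20
python3 - <<'E'
from h import *
im,d=robot.grab_frame("side");cv2.imwrite(f"pics/side6.png",cv2.resize(im[80:210,190:350],None,fx=5,fy=4,interpolation=cv2.INTER_CUBIC))
s=robot.read_state();print(s["tcp_pos"],s["contact_force"],s["clock"])
E
```

```text
clock: 10.95
tcp_pos: [0.4969, 0.1139, 0.0806]
tcp_rot: [[0.0, 1.0, -0.0], [1.0, -0.0, -0.0], [-0.0, -0.0, -1.0]]
contact_force: [0.8, -0.1, 1.0]
finger_gap: 0.0212
clock: 11.95
tcp_pos: [0.5105, 0.2293, 0.0806]
tcp_rot: [[-0.001, 1.0, -0.0], [1.0, 0.001, 0.0], [0.0, -0.0, -1.0]]
contact_force: [0.2, -1.7, 0.2]
finger_gap: 0.0211
[0.51043682 0.23088072 0.08066808] [ 0.17646245  0.63580382 -0.71529562] 12.0
```

View pics/side6.png

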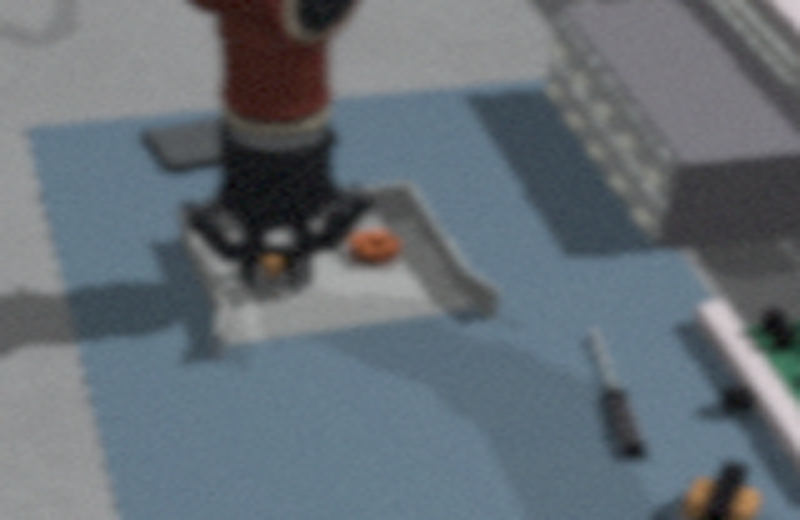

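```bash
python3 -m crank '[0.75,0,0.006,0,0, 0.75,0,0.012,0,0, 0.75,0,0.012,0,0, 0.75,0,0.002,0,0, 0.75,0,-0.02,0.02,0, 0.75,-0.003,-0.07,0.06,0, 0.75,-0.007,-0.13,0.08,0, 0.75,-0.012,-0.19,0.08,-4]' 20
python3 -m crank '[0.75,-0.005,-0.06,0,-4, 0.75,-0.01,-0.12,0,-4, 0.75,-0.015,-0.18,0,-4, 0.75,-0.02,-0.24,0,-4, 0.75,-0.025,-0.3,0,-4, 0.75,-0.03,-0.36,0,-4, 0.75,-0.032,-0.405,0,-4, 0.75,-0.032,-0.41,0,-4]' 20
python3 - <<'E'
from h import *
for c in ("side","top"):
    im,d=robot.grab_frame(c);cv2.imwrite(f"pics/{c}7.png",cv2.resize(im,None,fx=1.5,fy=1.5,interpolation=cv2.INTER_CUBIC))
    for n in ("transformer_center","heatsink_center","choke_center"):
        print(c,n,[(np.round(world(c,r["location"]),3).tolist(),round(r["p"],2)) for r in robot.pinpoint(n,c)])
s=robot.read_state();print(s["tcp_pos"],s["tcp_rot"].round(3).tolist(),s["contact_force"],s["clock"])
E
```

```text
clock: 13.0
tcp_pos: [0.4995, 0.0354, 0.1624]
tcp_rot: [[0.072, 0.997, 0.005], [0.997, -0.072, 0.0], [0.0, 0.005, -1.0]]
contact_force: [0.9, -0.2, 0.5]
finger_gap: 0.0211
clock: 14.0
tcp_pos: [0.4635, -0.378, 0.1602]
tcp_rot: [[0.148, 0.989, -0.002], [0.989, -0.148, -0.003], [-0.004, -0.001, -1.0]]
contact_force: [-0.3, -0.1, -0.4]
finger_gap: 0.0214
side transformer_center [([0.228, 0.254, 0.019], 0.73), ([0.725, -0.095, 0.023], 0.64)]
side heatsink_center []
side choke_center [([0.588, 0.265, 0.01], 0.4)]
top transformer_center [([0.229, 0.257, 0.022], 0.66), ([0.724, -0.09, 0.021], 0.62), ([0.509, 0.269, 0.018], 0.55)]
top heatsink_center [([0.48, -0.297, 0.01], 0.51)]
top choke_center [([0.592, 0.267, 0.011], 0.59), ([0.531, 0.47, 0.001], 0.35)]
[ 0.46730715 -0.37055475  0.16074399] [[0.137, 0.991, 0.0], [0.991, -0.137, 0.001], [0.001, -0.0, -1.0]] [ 0.03803975 -0.02690182 -0.24474721] 14.4
```

View pics/side7.png

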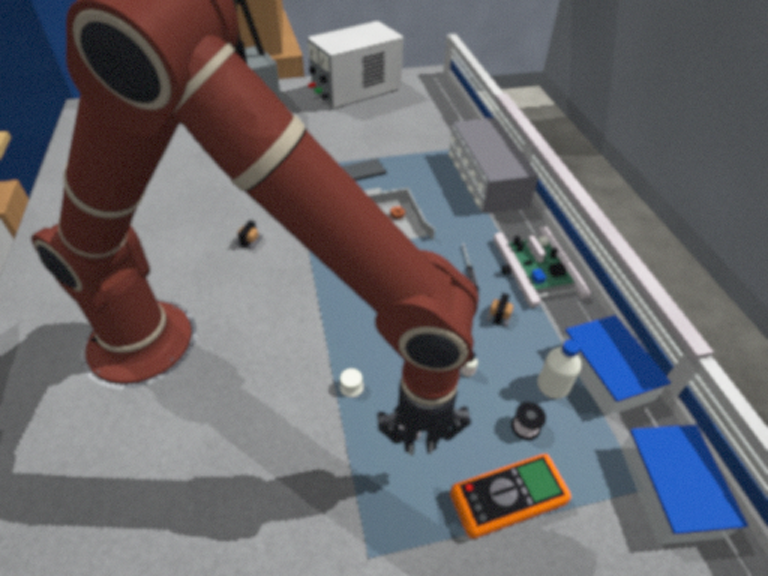

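View pics/top7.png

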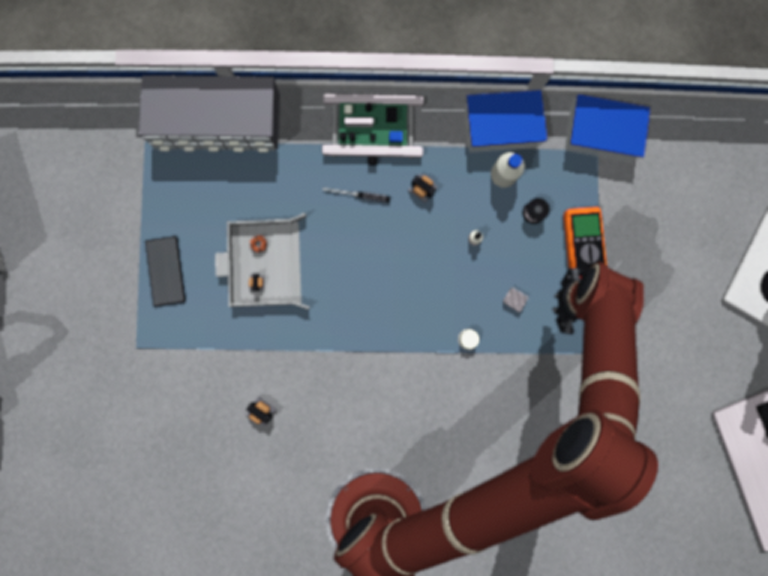

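```bash
python3 -m crank '[0.75,0,0,-0.04,0, 0.75,0,0,-0.065,0, 0.75,0,0,-0.078,0, 0.75,0,0,-0.078,0, 0.75,0.002,0.015,-0.078,0, 0.75,0.003,0.025,-0.078,0, 0.75,0.004,0.032,-0.078,0, 0.75,0.005,0.039,-0.078,0]' 20
python3 -m crank '[0.75,0.001,0.007,0,0, 0.75,0.002,0.015,0,0, 0.75,0.004,0.027,0,0, 0.75,0.006,0.04,0,0, 0.75,0.008,0.055,0,0, 0.75,0.01,0.07,0,0, 0.75,0.012,0.085,0,0, 0.75,0.014,0.1,0,0]' 20
python3 - <<'E'
from h import *
im,d=robot.grab_frame("side");cv2.imwrite(f"pics/side8.png",cv2.resize(im[180:340,210:400],None,fx=4,fy=3.5,interpolation=cv2.INTER_CUBIC))
s=robot.read_state();print(s["tcp_pos"],s["contact_force"],s["clock"])
E
```

```text
clock: 15.4
tcp_pos: [0.472, -0.3325, 0.083]
tcp_rot: [[0.139, 0.99, 0.0], [0.99, -0.139, -0.0], [-0.0, 0.001, -1.0]]
contact_force: [-0.4, -0.2, 1.1]
finger_gap: 0.0211
clock: 16.4
tcp_pos: [0.4859, -0.2319, 0.0826]
tcp_rot: [[0.139, 0.99, -0.0], [0.99, -0.139, 0.0], [0.0, -0.0, -1.0]]
contact_force: [-0.9, -0.2, -0.0]
finger_gap: 0.0214
[ 0.48647367 -0.22886244  0.08257733] [0.54120413 1.93798094 0.13469277] 16.45
```

View pics/side8.png

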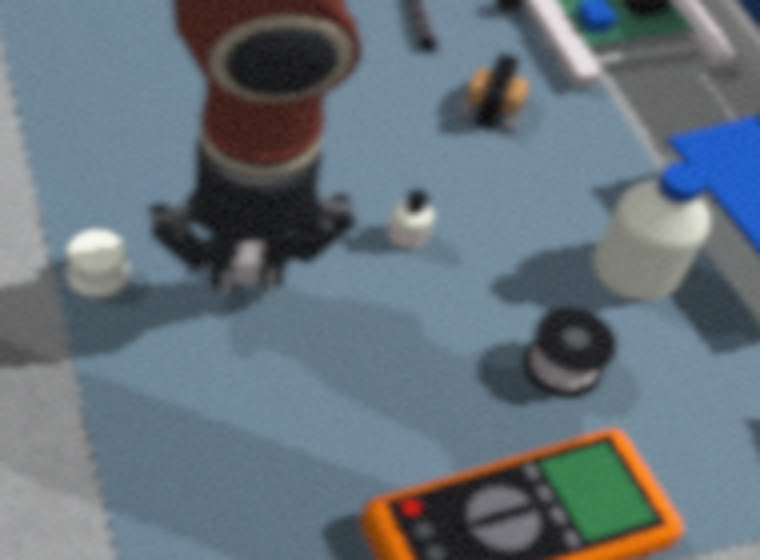

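```bash
python3 -m crank '[0.75,0.001,0.01,0,0, 0.75,0.004,0.026,0,0, 0.75,0.006,0.042,0,0, 0.75,0.008,0.058,0,0, 0.75,0.01,0.074,0,0, 0.75,0.012,0.09,0,0, 0.75,0.014,0.106,0,0, 0.75,0.017,0.122,0,0]' 20
python3 -m crank '[0.75,0.002,0.016,0,0, 0.75,0.004,0.032,0,0, 0.75,0.006,0.048,0,0, 0.75,0.009,0.064,0,0, 0.75,0.011,0.08,0,0, 0.75,0.013,0.096,0,0, 0.75,0.015,0.112,0,0, 0.75,0.017,0.128,0,0]' 20
python3 - <<'E'
from h import *
im,d=robot.grab_frame("side");cv2.imwrite(f"pics/side9.png",cv2.resize(im[100:240,210:370],None,fx=5,fy=4,interpolation=cv2.INTER_CUBIC))
s=robot.read_state();print(s["tcp_pos"],s["contact_force"],s["clock"])
E
```

```text
clock: 17.45
tcp_pos: [0.5028, -0.11, 0.0826]
tcp_rot: [[0.139, 0.99, -0.0], [0.99, -0.139, 0.0], [0.0, -0.0, -1.0]]
contact_force: [1.0, -0.6, -0.8]
finger_gap: 0.0214
clock: 18.45
tcp_pos: [0.5199, 0.018, 0.0826]
tcp_rot: [[0.139, 0.99, -0.0], [0.99, -0.139, 0.0], [0.0, -0.0, -1.0]]
contact_force: [-0.7, 0.3, -0.1]
finger_gap: 0.0213
[0.52027257 0.02119791 0.08267559] [-0.16537233  1.48525218  0.05314259] 18.5
```

View pics/side9.png

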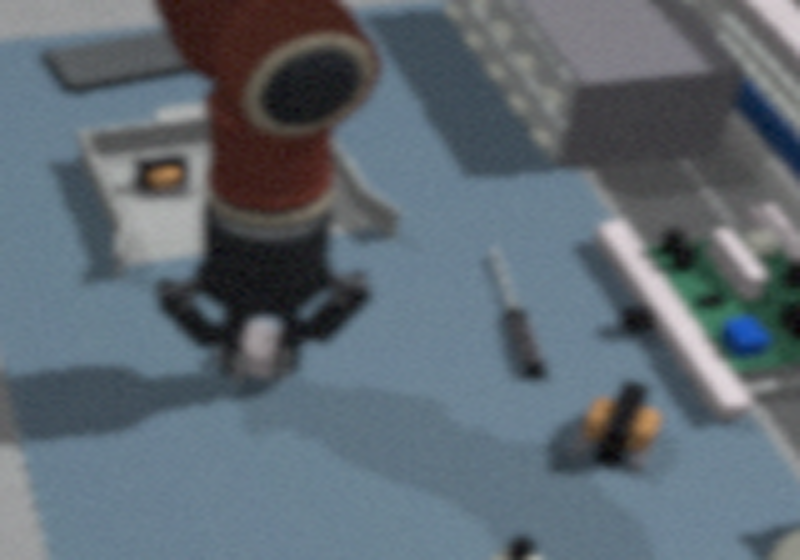

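```bash
python3 -m crank '[0.75,0.001,0.01,0,0, 0.75,0.004,0.024,0,0, 0.75,0.006,0.038,0,0, 0.75,0.009,0.052,0,0, 0.75,0.012,0.066,0,0, 0.75,0.015,0.08,0,0, 0.75,0.018,0.094,0,0, 0.75,0.021,0.108,0,0]' 20
python3 -m crank '[0.75,0.003,0.014,0,0, 0.75,0.005,0.028,0,0, 0.75,0.007,0.042,0,0, 0.75,0.008,0.054,0,0, 0.75,0.008,0.062,0,0, 0.75,0.008,0.068,0,0, 0.75,0.008,0.068,0,0]' 20
python3 - <<'E'
from h import *
im,d=robot.grab_frame("side");cv2.imwrite(f"pics/side10.png",cv2.resize(im[80:210,190:350],None,fx=5,fy=4,interpolation=cv2.INTER_CUBIC))
s=robot.read_state();print(s["tcp_pos"],s["contact_force"],s["clock"])
E
```

```text
clock: 19.5
tcp_pos: [0.5409, 0.1258, 0.0826]
tcp_rot: [[0.139, 0.99, -0.0], [0.99, -0.139, -0.0], [-0.0, -0.0, -1.0]]
contact_force: [0.1, -1.3, 0.9]
finger_gap: 0.0214
clock: 20.38
tcp_pos: [0.5486, 0.1935, 0.0826]
tcp_rot: [[0.139, 0.99, -0.0], [0.99, -0.139, 0.0], [0.0, -0.0, -1.0]]
contact_force: [0.2, 0.4, 0.5]
finger_gap: 0.0212
[0.54867145 0.19297577 0.08254006] [0.25211103 0.21909683 0.11374371] 20.425
```

View pics/side10.png

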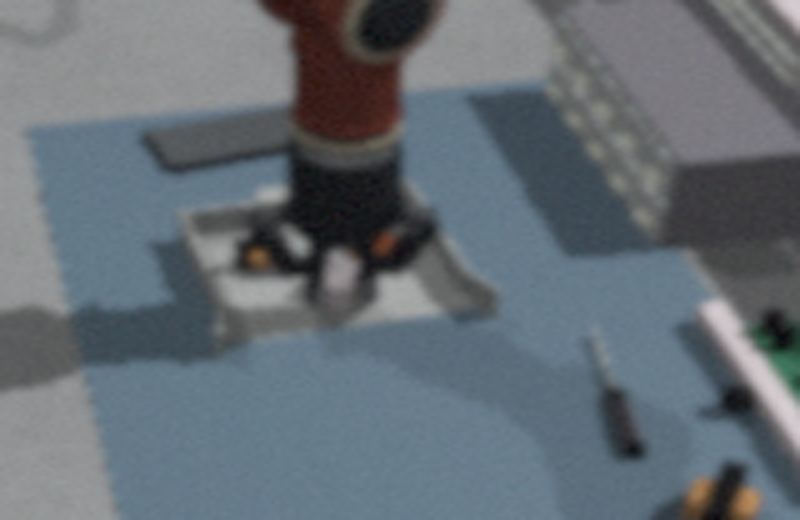

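Heat sink (crop 340,275) is inside the pan, between the other two parts. Next a small nudge deeper, then back off and raise.

```bash
python3 -m crank '[0.75,0,0.006,0,0, 0.75,0,0.01,0,0, 0.75,0,0.01,0,0, 0.75,-0.001,0,0,0, 0.75,-0.004,-0.02,0,0, 0.75,-0.006,-0.04,0.03,0, 0.75,-0.008,-0.08,0.09,0, 0.75,-0.01,-0.14,0.14,0]' 20
python3 -m crank '[0.75,-0.01,-0.06,0.03,0, 0.75,-0.02,-0.12,0.05,0, 0.75,-0.03,-0.18,0.05,0, 0.75,-0.03,-0.22,0.05,0, 0.75,-0.03,-0.22,0.05,0, 0.75,-0.03,-0.22,0.05,0]' 20
python3 - <<'E'
from h import *
for c in ("side","top"):
    im,d=robot.grab_frame(c);cv2.imwrite(f"pics/{c}11.png",cv2.resize(im,None,fx=1.5,fy=1.5,interpolation=cv2.INTER_CUBIC))
    for n in ("transformer_center","heatsink_center","choke_center","spool","jar","flux","screwdriver","multimeter","phone","alcohol"):
        print(c,n,[(np.round(world(c,r["location"]),3).tolist(),round(r["p"],2)) for r in robot.pinpoint(n,c)])
s=robot.read_state();print(s["tcp_pos"],s["contact_force"],s["clock"])
E
```

```text
clock: 21.42
tcp_pos: [0.5391, 0.0695, 0.2077]
tcp_rot: [[0.139, 0.99, 0.001], [0.99, -0.139, -0.0], [-0.0, 0.001, -1.0]]
contact_force: [0.9, -0.3, -0.7]
finger_gap: 0.0207
clock: 22.18
tcp_pos: [0.5084, -0.1489, 0.2558]
tcp_rot: [[0.141, 0.99, -0.001], [0.99, -0.141, 0.001], [0.001, -0.001, -1.0]]
contact_force: [0.2, 0.2, -0.6]
finger_gap: 0.0217
side transformer_center [([0.225, 0.255, 0.019], 0.79), ([0.725, -0.095, 0.023], 0.63), ([0.505, 0.267, 0.016], 0.48)]
side heatsink_center [([0.548, 0.232, 0.012], 0.51)]
side choke_center []
side spool [([0.675, -0.345, 0.0], 0.73), ([0.504, 0.266, 0.016], 0.2)]
side jar [([0.39, -0.19, 0.002], 0.63), ([0.591, -0.449, 0.002], 0.42)]
side flux [([0.608, -0.212, 0.001], 0.47)]
side screwdriver [([0.706, 0.056, -0.0], 0.67)]
side multimeter [([0.594, -0.455, 0.002], 0.94), ([0.675, -0.347, -0.0], 0.6), ([0.533, 0.471, 0.005], 0.31)]
side phone [([0.53, 0.47, 0.006], 0.7)]
side alcohol [([0.759, -0.273, -0.002], 0.77)]
top transformer_center [([0.724, -0.09, 0.024], 0.66), ([0.229, 0.254, 0.019], 0.55), ([0.508, 0.266, 0.021], 0.48)]
top heatsink_center [([0.554, 0.235, 0.011], 0.46)]
top choke_center [([0.591, 0.263, 0.012], 0.39)]
top spool [([0.668, -0.337, 0.001], 0.53)]
top jar []
top flux [([0.505, 0.267, 0.019], 0.32)]
top screwdriver [([0.708, 0.059, -0.002], 0.54)]
top multimeter [([0.59, -0.453, -0.0], 0.58), ([0.551, 0.252, -0.003], 0.45)]
top phone [([0.527, 0.468, -0.003], 0.86), ([0.555, 0.23, 0.014], 0.57)]
top alcohol [([0.756, -0.27, -0.003], 0.8)]
[ 0.50939215 -0.14847504  0.25603771] [0.16532947 0.30712789 0.64480582] 23.275
```

View pics/top11.png

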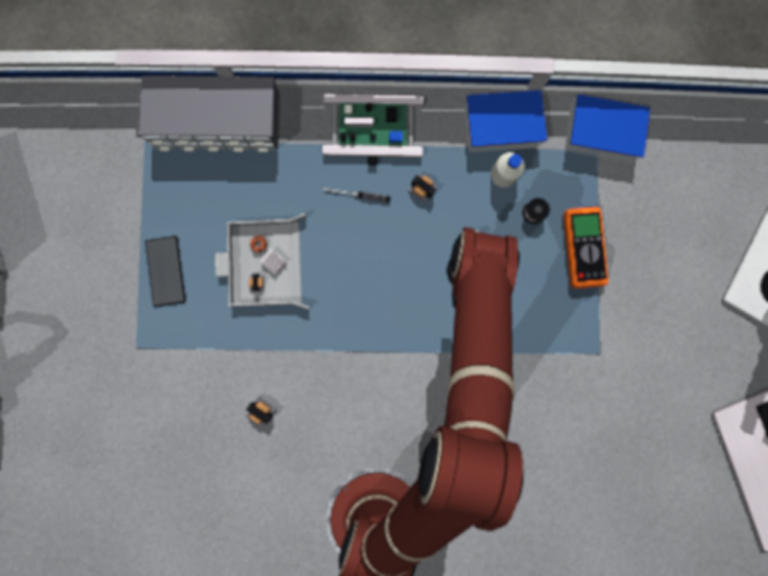

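View pics/side11.png

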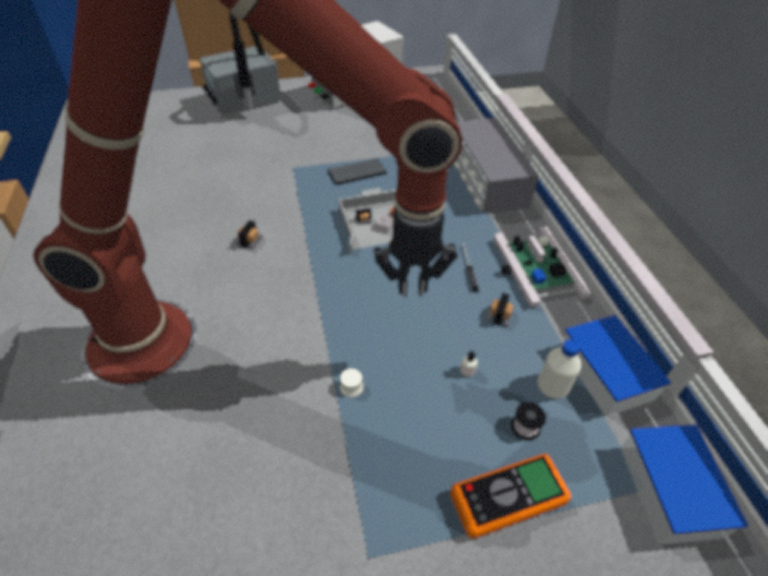

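Both pictures show all three parts lying in the pan: choke near (258,244) in the top view, heat sink (274,262), transformer (257,282). The other things stand where they were and the gripper is clear.

```bash
python3 -c "
from station import robot
print(robot.sign_off())"
```

```text
the job is handed in; nothing more can be done
None
```

I swept the choke, the transformer and the heat sink into the pan one after another, using the nearly closed fingertips as a two-point pusher. The transformer is the smallest of the three look-alikes, with its top about 32 mm above the mat. The job was handed in at about 23 s; `sign_off` gives no verdict.

**Parts at the last check (world frame, m; pan x is my estimate from the pan pose):**

| Part | Position (x, y) | Pan x | Camera views |
|---|---|---|---|
| Transformer | (0.507, 0.267) | about +16 mm | both |
| Heat sink | (0.551, 0.233) | about -17 mm | both |
| Choke | (0.591, 0.263) | about +13 mm | top only; the side network missed it (arm partly in the way) |

All three stand well past the required pan x of -50 mm. Their centres measured 11–21 mm above the work surface.

**Other things on the bench:** All seven were re-found within about 7 mm of their first readings, and none looked tipped. That is within the detection noise. The jar and the flux bottle were re-found in the side view only; the arm hid them from the top camera, and the top view's one "flux" report was a low-confidence false hit on the transformer.

**Forces:** Wrist force read only a few newtons each time I checked it. I did not measure the contact force between the fingers and the parts directly.

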